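Shake the blue peg out of its slotted carton

TASK

One of the two clear cartons on the black mat holds the blue clothes peg: pick that carton up, turn its slot downwards over the yellow tray and shake or rock it until the peg lines up with the slot and drops into the tray. Then stand the carton upright again on the black mat, and leave the purple peg in its own carton and everything else undisturbed.

Things in the scene. Friction and masses are not known exactly. Their poses are not given: they have to be found in the camera images.
- box_a_mid (a point): clear carton with white edges, one of two alike, closed but for a slot; this point: its centre. Outside 44 (x) x 56 (y) x 112 mm (z, up while it stands), smooth 4 mm walls, 0.2 kg; grasp across the 56 mm (y). The slot, rimmed black, is in the middle of its -x face (towards the robot): 22 mm wide (y), 84 mm long (z -42 to +42). Which carton holds which peg varies: compare with the pegs' positions.
- box_b_mid (a point): the other carton, alike; this point: its centre. In each a peg stands on end at a side wall (+y or -y), beside the slot, not behind it. With the slot face turned well down (60 to 90 deg) it lies on that face, slips sideways when the carton is rocked about its length (about 45 deg each way) or shaken, and drops out once it lies along the slot. If it jams askew, tip the carton back up and retry.
- blue_peg_mid (a point): blue clothes peg, a closed rigid bar 15 (x) x 72 (y, its length) x 12 mm (z), 15 g, loose inside one of the cartons at the start (this point: its centre).
- purple_peg_mid (a point): purple clothes peg, the same bar, inside the other carton (this point: its centre).
- mat: flat black rubber mat, 140 (x) x 280 (y) x 4 mm, fixed; origin at the centre of its underside, its top 4 mm above that. The cartons stand on it at y about +80 and -80 mm, x about 0, parallel to it.
- tray_in (a point): yellow open tray, fixed to the worktop, outside 170 (x) x 180 (y) x 45 mm high, walls 5 mm with a rounded rim (top 49 mm above the worktop); this point is the centre of its inner floor, 5 mm above the worktop; axes along its sides.
- stain_bottle: white bottle with blue cap, 40 x 58 x 150 mm, standing left of the wire file rack; origin at its foot, z up; a bystander
- starch: beige bottle with brown cap, 38 x 52 x 135 mm, standing behind the tray, right of the wire file rack; origin at its foot, z up; a bystander
- spool_red: red thread spool, 25 mm across, 50 mm tall, standing behind the mat; origin at its foot, z up; a bystander
- spool_green: green thread spool, 25 mm across, 50 mm tall, standing at the left, beyond the mat; origin at its foot, z up; a bystander
- tape: yellow tape measure, 33 x 71 x 64 mm, standing right of the tray, towards the robot; origin at its foot, z up; a bystander

How it is judged:
By the outcome, as a careful person would: the job done as asked, in the order asked, and still so for the second after the job is handed in, with the robot touching nothing.
It also fails if it takes over 64 s, if anything falls off the work surface, if the arm or the gripper's body presses on something with over 40 N, if the wrist force passes 120 N, or if a joint passes its speed limit or range.

ROBOT

A 6-joint arm with a two-finger parallel gripper is mounted at the origin on a cart in front of the work surface, level with it; the furniture and walls round the work are solid. World frame = base frame: x ahead of the robot, y to its left, z up, the work surface at z = 0. Lengths are in m, angles in rad, forces in N, time in s.
With the tool pointing down it reaches from about 0.35 to 0.775 m from the base axis. Payload 7.3 kg.
Tool frame: the origin (TCP) lies midway between the tips of the shut fingers; the grasp point (between the pads) lies 19 mm behind it; z points along the fingers, y is the line along which they close (so a half turn about z gives the same grasp; the last joint's range is limited). The gripper opens to 92 mm and grips with 3 to 60 N. Pads are 19 mm wide; open, the fingers measure 130 mm over their backs; the gripper's body (75 mm by 190 mm) begins 47 mm behind the grasp point.
Start: joints at [-1.393, 0.342, 1.524, -0, 1.275, -0.146], TCP at [0.167, -0.498, 0.203] pointing down, gripper open.
Joint ranges: [-2.53, 2.53], [-0.77, 2.02], [0.04, 2.7], [-1, 4.14], [0.28, 2.66], [-3.11, 3.11]. Speed limits (rad/s): [2.57, 2.57, 3.14, 3.14, 3.14, 3.14].

INTERFACE

Orientations are given as a rotation vector (axis times angle).
In Python, from workcell import bot gives the robot as it stands. The module is installed in compiled form; this text tells all that it offers.
- The arm moves only by the tool move_arm, never from a script. Its arguments are lists of equal length, an entry for each row: "jaw": the closure in counts, from 0 (fully open) to 255 (shut); "dp": the shift along the tool's x, y, z in cm, a list of three; "rotation": the turn, a rotation vector about the tool's x, y, z in rad, a list of three. A call has 1 to 5 rows; each row is the pose to reach, as a shift and turn from the pose commanded when the call began, along the tool's axes at that moment; what a row does not reach only later rows make up. A row lasts 1/8 s, in which the tool goes at most 62.5 mm and 10.7 degrees, less where a joint would pass 70% of its speed; a pose out of reach is approached as far as the arm can. A call with a gripper value outside its range is refused whole. The fingers move at their own pace and stop on an object; "newtons" is the grip in N (left out, the last holds). Time passes only in rows, so rows that repeat a pose let the fingers close. It gives the time, the measured TCP pose, the force, the opening and the grip force at its end, in the units of the state.
- bot.state(): the state, without advancing time (a new reading comes with each control period).
- bot.get_image(name): name is "scene" or "top" or "wrist"; returns a dict with "img" (420x560x3 uint8, red, green, blue), "depth" (420x560 float32, m along the optical axis (not along the pixel's ray), 0 where there is no reading), "fx", "fy", "cx", "cy" (pixels), "dist_coeffs" ([k1, k2, p1, p2, k3] as OpenCV has them; the pictures are not rectified), "R" (3x3) and "t" (3): a world point X has camera coordinates R X + t; the wrist camera has in their place "tool_from_camera" (4x4, takes a point from camera to tool coordinates, whose origin is the TCP and whose axes are the flange's). Camera axes: x right, y down, z forward; pixel columns grow to the right and rows downward; lengths in m; the calibration is good to about 2 mm. A picture is of the moment at which its call begins: read the wrist's pose just before it.
- bot.hand_in(): hands the job in; it is judged then, once.
Trained networks look in the newest picture that a camera, given by its name, has taken for a name from the list of things; names that differ only in an ending like _2 or _b are one class to them, and where a whole thing is asked for, a point or a joint stands for the part that bears it (a point fixed in the world has none). Each returns a list of dicts, best first, with "p" (0 to 1); they miss things now and then, are a little off and sometimes report something else, mostly with a low value. They report only what shows in the picture. A call takes as long as a camera call.
- bot.find_in(camera, thing): "rect" ([left, top, right, bottom] in pixels, round what is visible of it).
- bot.outline_of(camera, thing): "region" (420x560 bool, what is visible of it) and "rect" ([left, top, right, bottom] in pixels, round what is visible of it).
- bot.spot_point(camera, thing): "uv" ([column, row] in pixels: a listed point, or the origin of a listed thing).
The state is a dict: "time_s": time; "qpos": joint angles; "dq": joint speeds; "effort": joint torques, N m; "position": TCP position; "tcp_rot": TCP orientation; "wrist_force": force on the tool from outside, world axes, zero at the start; "torque": the same for the moment, N m; "width": opening from 0.0 (shut) to 1.0 (fully open); "gripper_force": force on a finger pad.
Only numpy, scipy, OpenCV 4.12 (cv2) and the standard library are available. Lean on these libraries where they do the work, as an engineer would, in place of code of your own. Each camera call takes 0.05 s, during which the arm holds its last target. There are 200 camera calls.

## Working session

There is one attempt and no reset: what is moved stays moved. The work goes in short steps, Python scripts to look and compute and a tool call to move; the robot and the scene stay as the last step left them, time stands still between calls to the robot, and variables do not carry over. Pictures are saved under pics/ and viewed, at most 10 in all, crops included, and the job is handed in when it is done.

Besides the shell and the picture viewer there is one more tool, called as name(argument=value, ...), one argument or row to a line, values as JSON. move_arm: Moves the arm, as the interface text tells. Its arguments: {"type":"object","properties":{"jaw":{"type":"array"},"dp":{"type":"array"},"rotation":{"type":"array"},"newtons":{"type":"number"}},"required":["jaw","dp","rotation"]}

```bash
mkdir -p pics; cat > h.py <<'E'
import numpy as np,cv2
from scipy.spatial.transform import Rotation as Ro
from workcell import bot
def K(c): return np.array([[c['fx'],0,c['cx']],[0,c['fy'],c['cy']],[0,0,1]])
def ray(c,uv):
    p=cv2.undistortPoints(np.array([[uv]],float),K(c),np.array(c['dist_coeffs'],float))[0,0]
    return np.array([p[0],p[1],1])
def toW(c,uv,d): return np.array(c['R']).T@(ray(c,uv)*d-np.array(c['t']))
def onz(c,uv,z):
    R=np.array(c['R']).T; o=-R@np.array(c['t']); r=R@ray(c,uv); return o+r*(z-o[2])/r[2]
def save(c,n,crop=None,s=1):
    im=c['img'][:,:,::-1]
    if crop: im=im[crop[1]:crop[3],crop[0]:crop[2]]
    cv2.imwrite('pics/'+n,cv2.resize(im,None,fx=s,fy=s,interpolation=cv2.INTER_CUBIC))
E
python3 - <<'E'
from h import *
print(bot.state())
T={'mat':0,'tray_in':.005,'box_a_mid':.06,'blue_peg_mid':.044,'purple_peg_mid':.044,'stain_bottle':0,'starch':0,'spool_red':0,'spool_green':0,'tape':0}
for n in ['scene','top']:
    c=bot.get_image(n); save(c,n+'.png',s=1.4); print(n,'cam',-np.array(c['R']).T@np.array(c['t']))
    for t,z in T.items():
        for r in bot.spot_point(n,t)[:3]:
            u=r['uv'];d=c['depth'][min(419,int(u[1])),min(559,int(u[0]))]
            print(t,round(r['p'],2),np.round(u,1),'onz',onz(c,u,z).round(3),'depth',toW(c,u,d).round(3) if d else 0)
E
```

```text
{'time_s': 0.0, 'qpos': array([-1.39301554e+00,  3.42675879e-01,  1.52500949e+00,  5.64412499e-06,
        1.27537600e+00, -1.46010074e-01]), 'dq': array([-0.00060038,  0.0005174 , -0.00063578,  0.00027317, -0.00053835,
       -0.00207041]), 'effort': array([-1.39203876e-03, -4.31246138e+01, -2.44225931e+01,  7.15543795e-02,
        5.57404803e-02, -1.14083439e-04]), 'position': array([ 0.1669762 , -0.49728398,  0.20237192]), 'tcp_rot': array([-3.09906273e+00, -5.06151345e-01,  2.81549208e-05]), 'wrist_force': array([-0.02212718, -0.21418053, -0.06154783]), 'torque': array([-0.01066138, -0.01020334, -0.00952199]), 'gripper_force': 0.0, 'width': 0.9997883406285407}
scene cam [0.23530112 1.56803576 0.75442567]
mat 0.91 [303.7 246.2] onz [0.449 0.172 0.   ] depth [0.448 0.181 0.005]
tray_in 0.9 [310.4 204.2] onz [ 0.472 -0.145  0.005] depth [0.438 0.1   0.112]
box_a_mid 0.73 [293.9 240.5] onz [0.466 0.252 0.06 ] depth [0.458 0.3   0.085]
stain_bottle 0.65 [205.7 275.7] onz [0.698 0.387 0.   ] depth [0.691 0.405 0.011]
starch 0.39 [308.6 226.6] onz [0.454 0.032 0.   ] depth [0.438 0.139 
[... 533 characters left out ...]
 ] onz [0.701 0.367 0.   ] depth [0.693 0.356 0.042]
tray_in 0.9 [319.5 228.8] onz [ 0.485 -0.158  0.005] depth [ 0.485 -0.158  0.003]
box_a_mid 0.92 [190.8 236.8] onz [0.455 0.265 0.06 ] depth [0.455 0.253 0.117]
purple_peg_mid 0.57 [142.9 197.3] onz [0.584 0.429 0.044] depth [0.586 0.436 0.022]
stain_bottle 0.7 [165.1 166. ] onz [0.697 0.371 0.   ] depth [0.689 0.36  0.04 ]
starch 0.61 [353.7 182.4] onz [ 0.645 -0.277  0.   ] depth [ 0.637 -0.264  0.056]
spool_red 0.65 [191.3 189.4] onz [0.617 0.279 0.   ] depth [0.611 0.269 0.047]
spool_green 0.42 [141.9 196. ] onz [0.593 0.447 0.   ] depth [0.589 0.435 0.035]
tape 0.57 [401.  256.1] onz [ 0.395 -0.435  0.   ] depth [ 0.398 -0.413  0.063]
```

View pics/top.png

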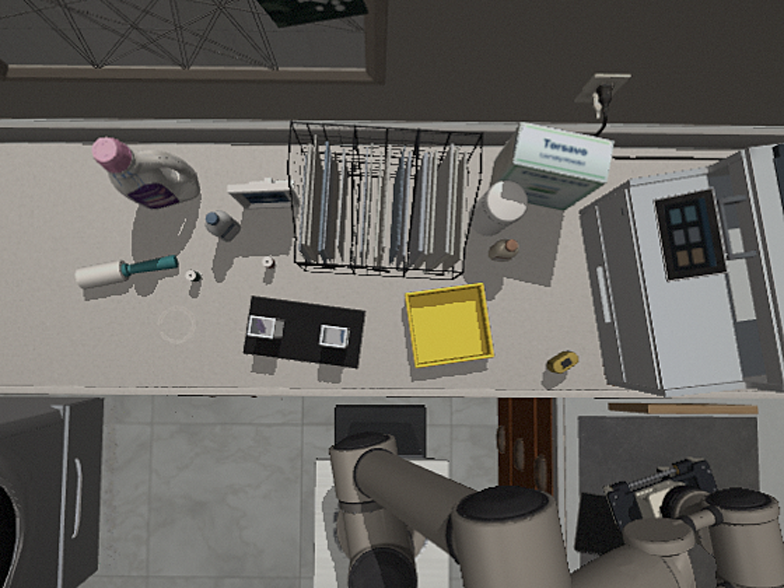

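View pics/scene.png

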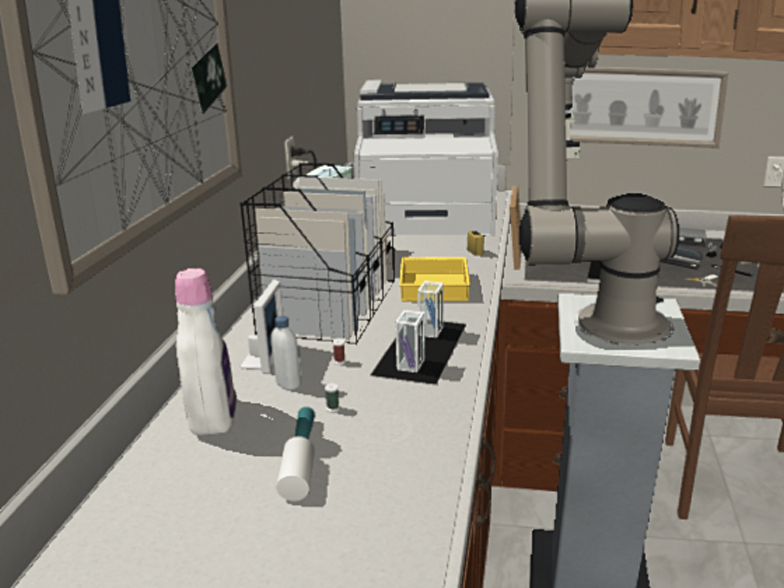

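The top view shows the mat at about (305,330) in the scaled picture. The left carton (262,327) holds the purple peg, the right one (335,335) appears to hold the blue, and the tray is at (450,325). In the scene view the blue peg is in the carton nearer the tray, at (430,305). Next I'll measure the cartons and the mat.

```bash
cat >> h.py <<'E'
def rel(p,R):
    s=bot.state(); R0=Ro.from_rotvec(s['tcp_rot']); 
    return (R0.inv().apply(np.array(p)-s['position'])*100).round(2),(R0.inv()*R).as_rotvec().round(3)
E
python3 - <<'E'
from h import *
c=bot.get_image('top'); d=c['depth']
v,u=np.mgrid[0:420,0:560]
pts=cv2.undistortPoints(np.stack([u.ravel(),v.ravel()],1).astype(float)[:,None],K(c),np.array(c['dist_coeffs'],float))[:,0]
P=(np.c_[pts,np.ones(len(pts))]*d.ravel()[:,None]-np.array(c['t']))@np.array(c['R'])
im=c['img'].reshape(-1,3).astype(int)
def rect(m,n):
    q=P[m]; r=cv2.minAreaRect((q[:,:2]*1000).astype(np.float32)); print(n,m.sum(),np.round(r,1).tolist() if 0 else r,'z',np.median(q[:,2]).round(4), 'x',np.percentile(q[:,0],[2,98]).round(3),'y',np.percentile(q[:,1],[2,98]).round(3))
reg=(P[:,0]>.35)&(P[:,0]<.56)
top=reg&(P[:,2]>.108)&(P[:,2]<.13)
rect(top&(P[:,1]>.19)&(P[:,1]<.32),'left'); rect(top&(P[:,1]>.04)&(P[:,1]<.17),'right')
rect(reg&(P[:,2]<.012)&(im.max(1)<50)&(P[:,1]>0)&(P[:,1]<.36)&(P[:,2]>-.01),'mat')
rect((P[:,2]>.04)&(P[:,2]<.06)&(P[:,1]<0)&(P[:,1]>-.3)&(im[:,2]<80)&(im[:,0]>120)&(P[:,0]<.62),'trayrim')
rect((P[:,2]>.02)&(P[:,2]<.3)&(P[:,1]<.1)&(P[:,1]>-.1)&(P[:,0]>.5)&(P[:,0]<.8),'rack')
s=bot.get_image('scene'); save(s,'sc_crop.png',(250,180,360,280),6)
E
```

```text
left 271 ((466.65716552734375, 266.76434326171875), (57.10496139526367, 44.60658645629883), 82.9690170288086) z 0.1157 x [0.445 0.488] y [0.238 0.294]
right 269 ((446.9413757324219, 107.99613952636719), (56.65180206298828, 44.57918930053711), 82.61454772949219) z 0.1156 x [0.425 0.468] y [0.08  0.136]
mat 2638 ((455.88848876953125, 188.9499053955078), (276.6840515136719, 138.54515075683594), 82.87310028076172) z 0.0034 x [0.382 0.529] y [0.056 0.32 ]
trayrim 452 ((475.09033203125, -156.70062255859375), (176.6029510498047, 186.7449493408203), 8.110525131225586) z 0.0466 x [0.379 0.57 ] y [-0.254 -0.059]
rack 3579 ((651.35302734375, -0.25502777099609375), (199.7087860107422, 297.2108459472656), 89.82365417480469) z 0.2175 x [0.552 0.795] y [-0.097  0.091]
```

View pics/sc_crop.png

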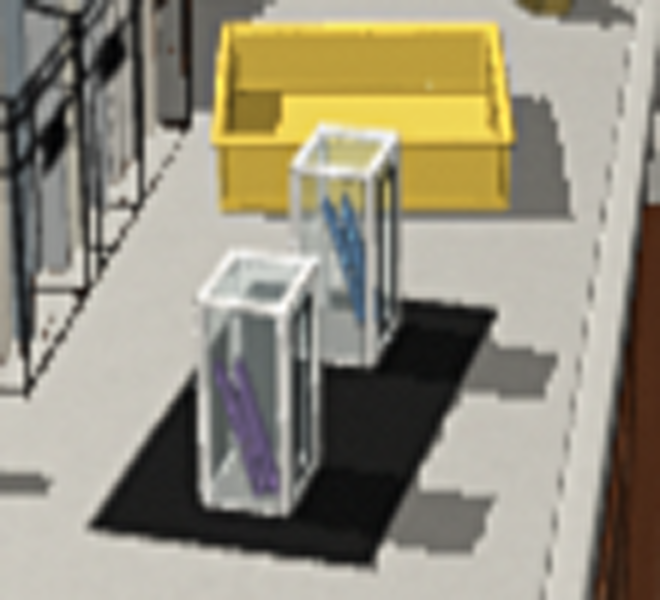

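```bash
cat >> h.py <<'E'
yaw=-0.124
Rd=Ro.from_euler('z',yaw)*Ro.from_rotvec([np.pi,0,0])
E
python3 - <<'E'
from h import *
print(rel([.3,-.33,.32],Rd*Ro.from_rotvec([.4,.3,0])), rel([.42,-.05,.32],Rd))
E
```

```text
(array([ 17.94, -11.67, -11.7 ]), array([0.326, 0.384, 0.438])) (array([ 38.22, -34.4 , -11.7 ]), array([0.   , 0.   , 0.448]))
```

move_arm(
  jaw=[0,0,0,0,0],
  dp=[
    [18,-11.7,-11.7],
    [18,-11.7,-11.7],
    [18,-11.7,-11.7],
    [18,-11.7,-11.7],
    [18,-11.7,-11.7],
  ],
  rotation=[
    [0.33,0.38,0.44],
    [0.33,0.38,0.44],
    [0.33,0.38,0.44],
    [0.33,0.38,0.44],
    [0.33,0.38,0.44],
  ],
  newtons=25,
)

```text
time_s: 1.82
position: [0.3012, -0.3286, 0.3215]
tcp_rot: [-2.72, 0.168, -0.446]
wrist_force: [-0.6, -1.0, -0.2]
width: 0.998
gripper_force: 0.0
```

```bash
cat > fk.py <<'E'
import numpy as np
from scipy.spatial.transform import Rotation as Ro
def fk(q,p,full=False):
    # p: h, s(off x), L1, e(offset), L2, w(wrist->tcp), wo, q6off
    h,s,L1,e,L2,w,wo,o6,sy=p
    R=Ro.from_euler('z',q[0]); x=np.array([0,0,h])+R.apply([s,sy,0])
    R=R*Ro.from_euler('y',q[1]); el=x+R.apply([0,0,L1]); 
    R=R*Ro.from_euler('y',q[2]); wr=el+R.apply([e,0,L2])
    R=R*Ro.from_euler('z',q[3])*Ro.from_euler('y',q[4]); t=wr+R.apply([wo,0,w])
    R=R*Ro.from_euler('z',q[5]+o6)
    return (t,R,el,wr) if full else (t,R)
E
python3 - <<'E'
from h import *; from fk import fk
s=bot.state(); print(s['time_s'],s['qpos'].round(3).tolist(),s['position'].tolist(),s['tcp_rot'].tolist())
for q,r in [([-1.393,.3427,1.525,0,1.2754,-.146],[-3.09906,-.50615,0]),(s['qpos'],s['tcp_rot'])]:
    R=fk(q,[0]*9)[1]; print((R.inv()*Ro.from_rotvec(r)).as_rotvec().round(3))
print(rel([.42,-.05,.32],Rd))
E
```

```text
1.825 [-1.33, 0.217, 1.485, 0.419, 1.712, 0.367] [0.30116463016019557, -0.3286077234531351, 0.32145703354952976] [-2.720299668726301, 0.16817781649872188, -0.4458133930439868]
[-0.    -0.     1.571]
[-0.     0.     1.571]
(array([  6.27, -26.28,  13.69]), array([-0.401, -0.296,  0.001]))
```

move_arm(
  jaw=[0,0,0,0,0],
  dp=[
    [6.3,-26.3,13.7],
    [6.3,-26.3,13.7],
    [6.3,-26.3,13.7],
    [6.3,-26.3,13.7],
    [6.3,-26.3,13.7],
  ],
  rotation=[
    [-0.4,-0.3,0],
    [-0.4,-0.3,0],
    [-0.4,-0.3,0],
    [-0.4,-0.3,0],
    [-0.4,-0.3,0],
  ],
)

```text
time_s: 2.45
position: [0.4154, -0.0621, 0.3189]
tcp_rot: [-3.135, 0.191, 0.008]
wrist_force: [1.2, -1.6, 0.3]
width: 0.999
gripper_force: 0.0
```

```bash
cat > log.py <<'E'
from h import *
s=bot.state(); open('log.txt','a').write(repr((s['qpos'].tolist(),s['position'].tolist()))+'\n')
print(s['time_s'],s['qpos'].round(3),s['position'].round(4),s['tcp_rot'].round(3),s['wrist_force'].round(1),s['width'],s['gripper_force'])
E
cat > log.txt <<'E'
([-1.39301554,.342675879,1.52500949,0,1.275376,-.146010074],[.1669762,-.49728398,.20237192])
([-1.33,0.217,1.485,0.419,1.712,0.367],[0.30116463016019557,-0.3286077234531351,0.32145703354952976])
E
python3 log.py; python3 -c "
from h import *
print(rel([.447,.108,.20],Rd))"
```

```text
2.45 [-0.331  0.076  1.549 -0.     1.521  1.362] [ 0.4154 -0.0621  0.3189] [-3.135  0.191  0.008] [ 1.2 -1.6  0.3] 0.9985562306752456 0.0
(array([  1.12, -17.26,  11.89]), array([-0.001,  0.005,  0.002]))
```

move_arm(
  jaw=[0,0,0,0,0],
  dp=[
    [1.1,-17.3,11.9],
    [1.1,-17.3,11.9],
    [1.1,-17.3,11.9],
    [1.1,-17.3,11.9],
    [1.1,-17.3,11.9],
  ],
  rotation=[
    [0,0,0],
    [0,0,0],
    [0,0,0],
    [0,0,0],
    [0,0,0],
  ],
)

```text
time_s: 3.08
position: [0.4459, 0.1074, 0.199]
tcp_rot: [-3.134, 0.189, 0.012]
wrist_force: [0.5, -0.9, 0.5]
width: 0.999
gripper_force: 0.0
```

```bash
python3 log.py; python3 - <<'E'
from h import *; from fk import fk
from scipy.optimize import least_squares
D=[eval(l) for l in open('log.txt')]
f=lambda p:np.concatenate([fk(q,[p[0],0,p[1],p[2],p[3],p[4],p[5],np.pi/2,p[6]])[0]-np.array(x) for q,x in D])
r=least_squares(f,[.3,.4,0,.4,.25,0,.07]); print(r.x.round(4),abs(r.fun).max(),r.jac.shape,np.linalg.svd(r.jac)[1].round(4))
r2=least_squares(lambda p:np.r_[f(p),1e-3*p[2],1e-3*p[5]],r.x); print(r2.x.round(4),abs(r2.fun).max())
# wrist close look
s=bot.state();c=bot.get_image('wrist'); save(c,'w1.png',s=1)
E
```

```text
3.075 [0.067 0.229 1.696 0.003 1.225 1.757] [0.4459 0.1074 0.199 ] [-3.134  0.189  0.012] [ 0.5 -0.9  0.5] 0.9991923856790835 0.0
[2.232e-01 5.059e-01 4.610e-02 3.798e-01 3.421e-01 2.000e-04 7.640e-02] 5.233778862445693e-05 (12, 7) [3.9598 2.8316 2.0071 0.4072 0.273  0.152  0.0984]
[2.232e-01 5.059e-01 4.610e-02 3.798e-01 3.421e-01 2.000e-04 7.640e-02] 5.2242835714588765e-05
```

View pics/w1.png

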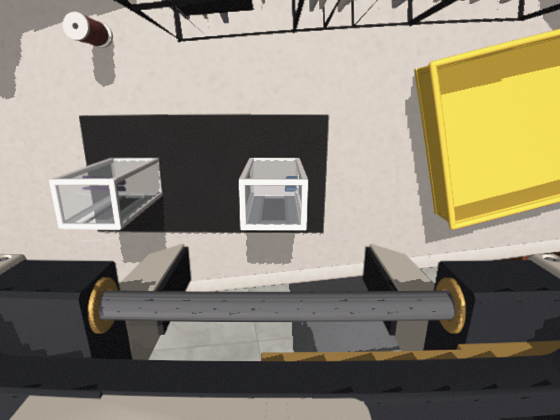

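```bash
cat >> fk.py <<'E'
from scipy.optimize import least_squares
P=[.2232,0,.5059,.0461,.3798,.3421,0,np.pi/2,.0764]
lo=np.array([-2.53,-.77,.04,-1,.28,-3.11]);hi=np.array([2.53,2.02,2.7,4.14,2.66,3.11])
def ik(p,R,q0):
    f=lambda q:np.r_[(fk(q,P)[0]-p)*5,(R.inv()*fk(q,P)[1]).as_rotvec()]
    r=least_squares(f,np.clip(q0,lo+1e-3,hi-1e-3),bounds=(lo,hi)); return r.x,abs(r.fun).max()
E
cat > srch.py <<'E'
from h import *; from fk import *
q0=np.array([0.067,0.229,1.696,0.003,1.225,1.757])
Ez=lambda a:Ro.from_euler('z',a)
for flip in (0,1):
  for phi in (-135,-110,-90,-70,-45,0,90):
    for th in (65,80):
      # carton orientation: yaw phi then rotate -th about carton y
      out=[];q=q0.copy(); q[5]-=np.pi*flip; worst=0;mx=[]
      pts=[(u*th,yaw+(np.deg2rad(phi)-yaw)*u,0,u) for u in np.linspace(0,1,11)]+[(th,np.deg2rad(phi),r,1) for r in (20,40,20,0,-20,-40)]
      for t,ph,r,u in pts:
        C=Ez(ph)*Ro.from_euler('y',-t,degrees=True)*Ez(np.deg2rad(r))
        R=C*Ro.from_rotvec([np.pi,0,0])*Ez(np.pi*flip)
        c=np.array([.447,.108,.2])*(1-u)+u*np.array([.475,-.157,.15])
        tcp=c+C.apply([0,0,.03])-C.apply([0,0,1])*.019
        q,e=ik(tcp,R,q); worst=max(worst,e); mx.append(q)
      mx=np.array(mx); full=fk(mx[10],P,True)
      print(flip,phi,th,'err',round(worst,3),'pour q',mx[10].round(2),'q6',mx[:,5].min().round(2),mx[:,5].max().round(2),'q5min',mx[:,4].min().round(2),'wrist',full[3].round(2),'elbow',full[2].round(2))
E
python3 srch.py
```

```text
0 -135 65 err 0.936 pour q [-0.13  1.37  0.19 -1.    2.55  3.11] q6 1.76 3.11 q5min 0.93 wrist [ 0.88 -0.04  0.28] elbow [0.5  0.01 0.32]
0 -135 80 err 1.006 pour q [-0.09  1.3   0.49 -1.    2.44  3.11] q6 1.76 3.11 q5min 0.88 wrist [0.85 0.   0.24] elbow [0.49 0.03 0.36]
0 -110 65 err 1.082 pour q [-0.05  0.65  1.37 -0.71  1.59  3.11] q6 1.76 3.11 q5min 0.29 wrist [0.63 0.04 0.42] elbow [0.31 0.06 0.62]
0 -110 80 err 0.818 pour q [ 0.04  0.89  1.18 -0.92  1.87  3.11] q6 1.76 3.11 q5min 0.81 wrist [0.7  0.11 0.32] elbow [0.39 0.09 0.54]
0 -90 65 err 0.866 pour q [-0.04  0.43  1.7  -0.77  1.19  3.11] q6 1.76 3.11 q5min 0.28 wrist [0.51 0.05 0.44] elbow [0.21 0.07 0.68]
0 -90 80 err 1.045 pour q [ 0.05  0.54  1.63 -0.9   1.35  3.11] q6 1.76 3.11 q5min 0.28 wrist [0.54 0.1  0.41] elbow [0.26 0.09 0.66]
0 -70 65 err 0.658 pour q [-0.08  0.25  1.98 -0.91  0.82  3.11] q6 1.76 3.11 q5min 0.28 wrist [0.4  0.04 0.45] elbow [0.13 0.07 0.71]
0 -70 80 err 0.841 pour q [-0.03  0.27  1.96 -1.    0.89  3.11] q6 1.76 3.11 q5min 0.28 wrist [0.41 0.06 0.44] elbow [0.14 0.07 0.71]
0 -45 65 err 0.424 po
[... 2011 characters left out ...]
6 0.73]
1 -45 80 err 0.65 pour q [-0.32  0.02  2.25 -1.    0.28 -0.27] q6 -1.38 0.43 q5min 0.28 wrist [ 0.28 -0.01  0.45] elbow [0.04 0.07 0.73]
1 0 65 err 0.503 pour q [-0.76  0.03  2.27  1.1   0.47 -3.11] q6 -3.11 -1.38 q5min 0.28 wrist [ 0.25 -0.13  0.44] elbow [0.06 0.04 0.73]
1 0 80 err 0.692 pour q [-0.75 -0.01  2.3   1.19  0.46 -3.11] q6 -3.11 -1.38 q5min 0.28 wrist [ 0.24 -0.12  0.44] elbow [0.05 0.06 0.73]
1 90 65 err 0.715 pour q [-0.74  1.49  0.04  1.24  2.66 -3.11] q6 -3.11 -1.38 q5min 0.85 wrist [ 0.7  -0.54  0.23] elbow [ 0.42 -0.28  0.26]
1 90 80 err 0.798 pour q [-0.76  1.58  0.04  1.46  2.66 -3.11] q6 -3.11 -1.38 q5min 0.78 wrist [ 0.69 -0.56  0.16] elbow [ 0.42 -0.29  0.22]
```

```bash
sed -i 's/for flip in (0,1)/for flip in (0,)/; s/for phi in .*:/for phi in (20,35,50,65):/; s/(65,80)/(60,70,85)/' srch.py; python3 srch.py; python3 - <<'E'
from h import *
c=bot.get_image('top'); d=c['depth']
v,u=np.mgrid[0:420,0:560]
pts=cv2.undistortPoints(np.stack([u.ravel(),v.ravel()],1).astype(float)[:,None],K(c),np.array(c['dist_coeffs'],float))[:,0]
P=(np.c_[pts,np.ones(len(pts))]*d.ravel()[:,None]-np.array(c['t']))@np.array(c['R'])
m=(P[:,2]>.1)&(P[:,1]<-.35)&(P[:,0]>.3)&(P[:,0]<.62)
for a in np.arange(.3,.62,.04):
    k=m&(abs(P[:,0]-a)<.02)
    if k.any(): i=np.argmax(P[k,1]); print(a.round(2),P[k][i].round(3))
E
```

```text
0 20 60 err 0.0 pour q [-1.19  0.39  2.31  1.36  1.09 -1.07] q6 -1.77 1.76 q5min 0.58 wrist [ 0.19 -0.26  0.33] elbow [ 0.14 -0.15  0.69]
0 20 70 err 0.0 pour q [-1.27  0.56  2.36  1.44  1.24 -1.34] q6 -2.04 1.76 q5min 0.51 wrist [ 0.16 -0.27  0.27] elbow [ 0.15 -0.23  0.65]
0 20 85 err 0.0 pour q [-1.34  0.85  2.37  1.46  1.47 -1.66] q6 -2.35 1.76 q5min 0.46 wrist [ 0.14 -0.28  0.18] elbow [ 0.16 -0.35  0.56]
0 35 60 err 0.0 pour q [-1.17  0.48  2.11  1.11  1.24 -0.99] q6 -1.69 1.76 q5min 0.66 wrist [ 0.22 -0.33  0.33] elbow [ 0.16 -0.18  0.67]
0 35 70 err 0.0 pour q [-1.23  0.61  2.13  1.19  1.35 -1.18] q6 -1.87 1.76 q5min 0.62 wrist [ 0.2  -0.35  0.27] elbow [ 0.17 -0.25  0.64]
0 35 85 err 0.0 pour q [-1.28  0.84  2.13  1.24  1.54 -1.4 ] q6 -2.1 1.76 q5min 0.54 wrist [ 0.19 -0.36  0.18] elbow [ 0.18 -0.34  0.56]
0 50 60 err 0.0 pour q [-1.11  0.56  1.9   0.93  1.4  -0.95] q6 -1.64 1.76 q5min 0.75 wrist [ 0.28 -0.39  0.33] elbow [ 0.19 -0.21  0.65]
0 50 70 err 0.0 pour q [-1.16  0.68  1.9   1.    1.51 -1.07] q6 -1.77 1.76 q5min 0.69 wrist [ 0.26 -0.41  0.27] elbow [ 0.2  -0.26  0.62]
0 50 85 err 0.0 pour q [-1.2   0.87  1.88  1.07  1.67 -1.23] q6 -1.93 1.76 q5min 0.62 wrist [ 0.25 -0.43  0.18] elbow [ 0.21 -0.33  0.55]
0 65 60 err 0.0 pour q [-1.04  0.66  1.68  0.8   1.57 -0.94] q6 -1.63 1.76 q5min 0.79 wrist [ 0.35 -0.43  0.33] elbow [ 0.22 -0.23  0.62]
0 65 70 err 0.0 pour q [-1.07  0.76  1.67  0.86  1.68 -1.02] q6 -1.71 1.76 q5min 0.75 wrist [ 0.33 -0.46  0.27] elbow [ 0.23 -0.27  0.59]
0 65 85 err 0.0 pour q [-1.1   0.93  1.64  0.95  1.83 -1.12] q6 -1.81 1.76 q5min 0.7 wrist [ 0.33 -0.48  0.18] elbow [ 0.25 -0.33  0.53]
0.34 [ 0.354 -0.526  0.106]
0.38 [ 0.398 -0.52   0.121]
0.42 [ 0.44  -0.515  0.232]
0.46 [ 0.475 -0.509  0.1  ]
0.5 [ 0.519 -0.504  0.114]
0.54 [ 0.555 -0.499  0.122]
0.58 [ 0.6   -0.492  0.117]
```

move_arm(
  jaw=[0,0,0,0,0],
  dp=[
    [0.1,0,4.5],
    [0.1,0,9],
    [0.1,0,12.8],
    [0.1,0,12.8],
    [0.1,0,12.8],
  ],
  rotation=[
    [0,0,0],
    [0,0,0],
    [0,0,0],
    [0,0,0],
    [0,0,0],
  ],
  newtons=30,
)

```text
time_s: 3.8
position: [0.4482, 0.1066, 0.0742]
tcp_rot: [-3.132, 0.196, 0.004]
wrist_force: [0.3, -0.5, -0.3]
width: 0.997
gripper_force: 0.0
```

move_arm(
  jaw=[130,130,130,130,130],
  dp=[
    [0,0,0],
    [0,0,0],
    [0,0,0],
    [0,0,0],
    [0,0,0],
  ],
  rotation=[
    [0,0,0],
    [0,0,0],
    [0,0,0],
    [0,0,0],
    [0,0,0],
  ],
  newtons=30,
)

```text
time_s: 4.42
position: [0.4469, 0.1074, 0.0727]
tcp_rot: [-3.132, 0.194, 0.007]
wrist_force: [0.3, -0.2, 3.0]
width: 0.607
gripper_force: 29.9
```

```bash
python3 log.py
```

```text
4.425 [0.066 0.387 1.873 0.005 0.886 1.758] [0.4469 0.1074 0.0727] [-3.132  0.194  0.007] [ 0.3 -0.2  3. ] 0.6072440515389583 29.890680760145187
```

move_arm(
  jaw=[130,130,130,130],
  dp=[
    [0,0,-2],
    [0,0,-7],
    [0,0,-13],
    [0,0,-16],
  ],
  rotation=[
    [0,0,0],
    [0,0,0],
    [0,0,0],
    [0,0,0],
  ],
)

```text
time_s: 4.92
position: [0.4482, 0.1067, 0.2352]
tcp_rot: [-3.132, 0.194, 0.003]
wrist_force: [0.2, 0.5, -3.1]
width: 0.605
gripper_force: 29.9
```

```bash
python3 log.py; python3 - <<'E'
from h import *
print(rel([.475,-.157,.235],Ro.from_euler('z',40,degrees=True)*Ro.from_rotvec([np.pi,0,0])))
E
```

```text
4.925 [0.064 0.198 1.632 0.004 1.313 1.758] [0.4482 0.1067 0.2352] [-3.132e+00  1.940e-01  3.000e-03] [ 0.2  0.5 -3.1] 0.60509219126653 29.904408305883408
(array([ 5.92, 25.84, -0.08]), array([-0.004,  0.   , -0.822]))
```

move_arm(
  jaw=[130,130,130,130,130],
  dp=[
    [1.2,5.2,0],
    [2.4,10.4,0],
    [3.6,15.6,0],
    [4.8,20.8,0],
    [5.9,25.8,0],
  ],
  rotation=[
    [0,0,-0.16],
    [0,0,-0.33],
    [0,0,-0.49],
    [0,0,-0.66],
    [0,0,-0.82],
  ],
)

```text
time_s: 5.55
position: [0.4737, -0.1582, 0.2309]
tcp_rot: [-2.945, -1.077, 0.007]
wrist_force: [0.3, -0.3, -2.8]
width: 0.606
gripper_force: 29.9
```

move_arm(
  jaw=[130,130,130,130,130],
  dp=[
    [0,0,0],
    [0,0,1],
    [0,0,3],
    [0,0,5],
    [0,0,6.5],
  ],
  rotation=[
    [0,0.15,0],
    [0,0.33,0],
    [0,0.51,0],
    [0,0.69,0],
    [0,0.87,0],
  ],
)

```text
time_s: 6.18
position: [0.4734, -0.157, 0.1662]
tcp_rot: [-2.456, -0.886, -1.143]
wrist_force: [-0.2, 1.0, -3.6]
width: 0.606
gripper_force: 30.0
```

move_arm(
  jaw=[130,130,130,130],
  dp=[
    [0,0,0],
    [0,0,0],
    [0,0,0],
    [0,0,0],
  ],
  rotation=[
    [0,0.18,0],
    [0,0.37,0],
    [0,0.37,0],
    [0,0.37,0],
  ],
)

```text
time_s: 6.68
position: [0.4739, -0.1564, 0.1665]
tcp_rot: [-2.145, -0.774, -1.519]
wrist_force: [0.1, 0.3, -1.9]
width: 0.606
gripper_force: 30.0
```

```bash
python3 log.py; python3 - <<'E'
from h import *
s=bot.state();R=Ro.from_rotvec(s['tcp_rot']).as_matrix();print('tool x,z',R[:,0].round(2),R[:,2].round(2))
a=bot.get_image('scene');b=bot.get_image('top');w=bot.get_image('wrist')
A=cv2.resize(a['img'][150:250,260:390],(520,400));B=cv2.resize(b['img'][170:290,260:400],(280,240));W=cv2.resize(w['img'],(280,210))
o=np.zeros((450,800,3),np.uint8);o[:400,:520]=A;o[:240,520:]=B;o[240:450,520:]=W
cv2.imwrite('pics/p1.png',o[:,:,::-1])
E
```

```text
6.675 [-1.193  0.609  2.057  1.137  1.413 -1.11 ] [ 0.4739 -0.1564  0.1665] [-2.145 -0.774 -1.519] [ 0.1  0.3 -1.9] 0.6062464166069044 29.99979369342327
tool x,z [0.26 0.21 0.94] [ 0.72  0.61 -0.33]
```

View pics/p1.png

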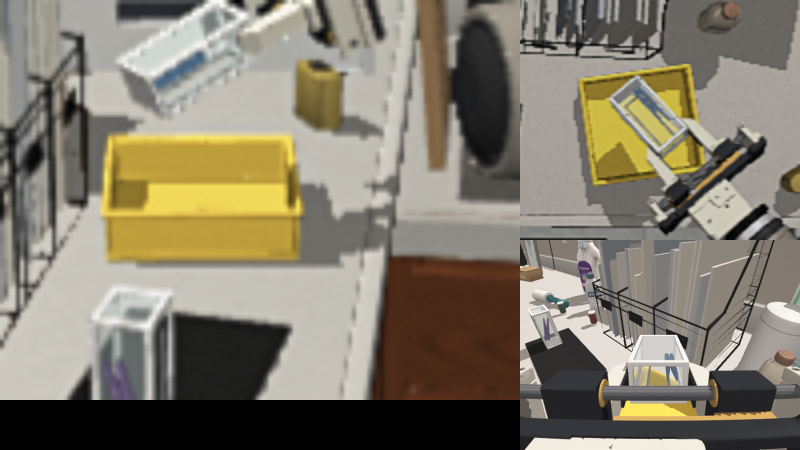

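The top view shows the carton held over the tray, with the slot face about 70° down. The blue peg is inside against the carton's -y side, at about (660,105). I'll rock about its length to slide it towards the middle.

move_arm(
  jaw=[130,130,130,130,130],
  dp=[
    [0,0,0],
    [0,0,0],
    [0,0,0],
    [0,0,0],
    [0,0,0],
  ],
  rotation=[
    [0,0,-0.18],
    [0,0,-0.36],
    [0,0,-0.54],
    [0,0,-0.7],
    [0,0,-0.7],
  ],
)

```text
time_s: 7.45
position: [0.4741, -0.156, 0.1676]
tcp_rot: [-1.962, -1.643, -1.82]
wrist_force: [-0.3, 0.1, -2.6]
width: 0.609
gripper_force: 30.0
```

```bash
cat > look.py <<'E'
from h import *; import sys
b=bot.get_image('top'); s=bot.state()
hsv=cv2.cvtColor(b['img'],cv2.COLOR_RGB2HSV); m=cv2.inRange(hsv,(98,70,50),(125,255,255)); m[:180]=0;m[280:]=0;m[:,:275]=0;m[:,375:]=0
R=Ro.from_rotvec(s['tcp_rot'])
v,u=np.nonzero(m); Pz=np.array([toW(b,(x,y),b['depth'][y,x]) for x,y in zip(u,v)])
if len(u):
    print(len(u),'uv',u.mean().round(1),v.mean().round(1),'world med',np.median(Pz,0).round(3))
    L=R.inv().apply(Pz-s['position'])*1000; print('tool-frame med mm (x -up, y side, z len)',np.median(L,0).round(0), np.ptp(L,0).round(0))
else: print('no blue')
if len(sys.argv)>1:
    a=bot.get_image('scene');A=cv2.resize(a['img'][150:250,260:390],(520,400));B=cv2.resize(b['img'][170:290,260:400],(280,240))
    o=np.zeros((400,800,3),np.uint8);o[:,:520]=A;o[:240,520:]=B;cv2.imwrite('pics/'+sys.argv[1],o[:,:,::-1])
E
python3 look.py
```

```text
23 uv 331.6 219.8 world med [ 0.518 -0.195  0.022]
tool-frame med mm (x -up, y side, z len) [-145.  -36.   45.] [190.  76. 169.]
```

```bash
python3 look.py p2.png
```

```text
37 uv 334.3 217.6 world med [ 0.522 -0.209  0.014]
tool-frame med mm (x -up, y side, z len) [-156.  -37.   52.] [154.  73.  44.]
```

View pics/p2.png

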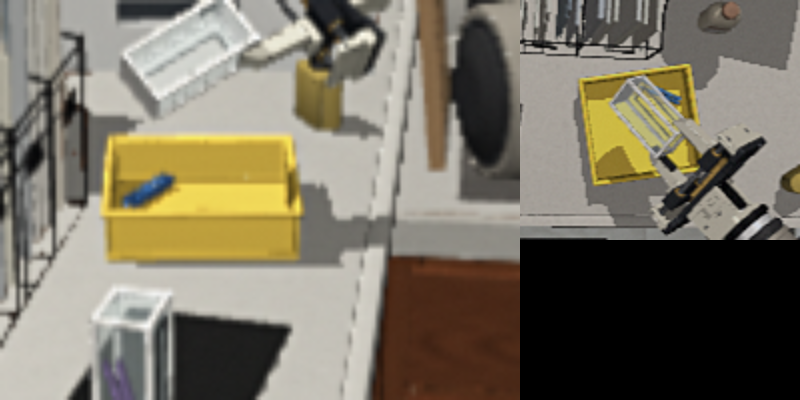

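The blue peg lies on the tray floor, at (150,190) in the scene part, and the carton is empty. I'll bring the carton back upright.

move_arm(
  jaw=[130,130,130,130],
  dp=[
    [0,0,0],
    [0,0,0],
    [0,0,0],
    [0,0,0],
  ],
  rotation=[
    [0,0,0.18],
    [0,0,0.36],
    [0,0,0.54],
    [0,0,0.7],
  ],
)

```text
time_s: 8.1
position: [0.4738, -0.1563, 0.1666]
tcp_rot: [-2.142, -0.763, -1.519]
wrist_force: [0.1, -0.5, -1.8]
width: 0.608
gripper_force: 30.0
```

move_arm(
  jaw=[130,130,130,130,130],
  dp=[
    [1.4,0,-0.5],
    [2.8,0,-1],
    [4.2,0,-1.5],
    [5.6,0,-2],
    [6.6,0,-2.3],
  ],
  rotation=[
    [0,-0.18,0],
    [0,-0.36,0],
    [0,-0.54,0],
    [0,-0.72,0],
    [0,-0.9,0],
  ],
)

```text
time_s: 8.72
position: [0.4734, -0.1568, 0.2383]
tcp_rot: [-2.812, -1.013, -0.471]
wrist_force: [-0.5, -0.1, -3.2]
width: 0.612
gripper_force: 30.0
```

move_arm(
  jaw=[130,130,130,130],
  dp=[
    [0,0,0],
    [0,0,0],
    [0,0,0],
    [0,0,0],
  ],
  rotation=[
    [0,-0.18,0],
    [0,-0.34,0],
    [0,-0.34,0],
    [0,-0.34,0],
  ],
)

```text
time_s: 9.22
position: [0.4732, -0.1563, 0.2358]
tcp_rot: [-2.947, -1.068, 0.004]
wrist_force: [-0.1, 0.1, -2.9]
width: 0.607
gripper_force: 30.0
```

```bash
python3 log.py; python3 - <<'E'
from h import *
print(rel([.447,.1074,.235],Rd))
E
```

```text
9.225 [-0.475  0.272  1.531  0.003  1.345  0.4  ] [ 0.4732 -0.1563  0.2358] [-2.947 -1.068  0.004] [-0.1  0.1 -2.9] 0.6069524214570725 29.999888464808464
(array([ 14.89, -21.92,   0.25]), array([-0.007,  0.003,  0.819]))
```

move_arm(
  jaw=[130,130,130,130,130],
  dp=[
    [3,-4.4,0],
    [6,-8.8,0],
    [9,-13.2,0],
    [12,-17.6,0],
    [14.9,-21.9,0.1],
  ],
  rotation=[
    [0,0,0.16],
    [0,0,0.33],
    [0,0,0.49],
    [0,0,0.66],
    [-0.005,0.003,0.82],
  ],
)

```text
time_s: 9.85
position: [0.4474, 0.1045, 0.2364]
tcp_rot: [-3.134, 0.197, 0.001]
wrist_force: [1.0, -0.0, -2.2]
width: 0.603
gripper_force: 30.0
```

move_arm(
  jaw=[130,130,130,130,130],
  dp=[
    [0,0,0],
    [0,0,0],
    [0,0,5],
    [0,0,10],
    [0,0,14],
  ],
  rotation=[
    [0,0,0],
    [0,0,0],
    [0,0,0],
    [0,0,0],
    [0,0,0],
  ],
)

```text
time_s: 10.48
position: [0.4477, 0.1021, 0.0948]
tcp_rot: [3.136, -0.187, -0.003]
wrist_force: [0.1, 1.1, -2.8]
width: 0.605
gripper_force: 30.0
```

move_arm(
  jaw=[130,130],
  dp=[
    [0,0,0],
    [0,0,0],
  ],
  rotation=[
    [0,0,0],
    [0,0,0],
  ],
)

```text
time_s: 10.72
position: [0.4494, 0.1033, 0.0978]
tcp_rot: [-3.136, 0.185, -0.002]
wrist_force: [0.4, 0.3, -2.1]
width: 0.607
gripper_force: 30.0
```

```bash
python3 log.py; python3 - <<'E'
from h import *
print(rel([.447,.1074,.0727],Rd))
b=bot.get_image('scene'); save(b,'p3.png',(250,170,370,270),5)
E
```

```text
10.725 [ 0.059  0.349  1.844 -0.     0.947  1.748] [0.4494 0.1033 0.0978] [-3.136e+00  1.850e-01 -2.000e-03] [ 0.4  0.3 -2.1] 0.6067914688037239 29.99834507703781
(array([-0.29, -0.38,  2.51]), array([-0.   , -0.001,  0.006]))
```

View pics/p3.png

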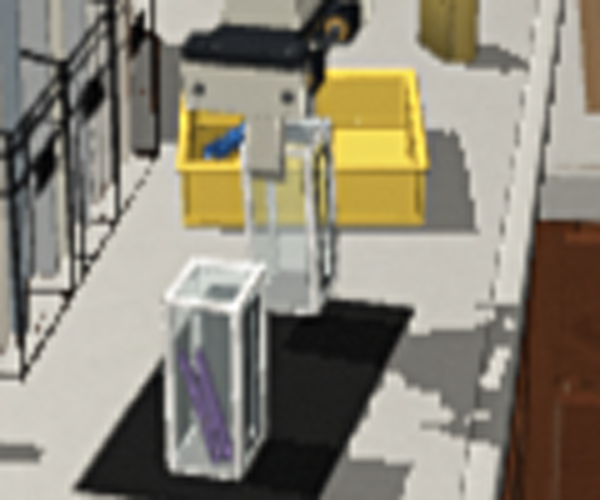

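The carton is upright over the mat at (290,215), the peg is in the tray, and the purple peg's carton is undisturbed. Next I'll lower it slowly.

move_arm(
  jaw=[130,130,130,130,130],
  dp=[
    [-0.3,-0.4,1],
    [-0.3,-0.4,1.8],
    [-0.3,-0.4,2.3],
    [-0.3,-0.4,2.3],
    [-0.3,-0.4,2.3],
  ],
  rotation=[
    [0,0,0.006],
    [0,0,0.006],
    [0,0,0.006],
    [0,0,0.006],
    [0,0,0.006],
  ],
)

```text
time_s: 11.4
position: [0.4455, 0.1087, 0.0733]
tcp_rot: [3.135, -0.192, -0.002]
wrist_force: [-0.5, -0.2, -1.9]
width: 0.61
gripper_force: 30.0
```

move_arm(
  jaw=[130,130,130,130],
  dp=[
    [0,0,0.1],
    [0,0,0.2],
    [0,0,0.2],
    [0,0,0.2],
  ],
  rotation=[
    [0,0,0],
    [0,0,0],
    [0,0,0],
    [0,0,0],
  ],
)

```text
time_s: 11.9
position: [0.4463, 0.1085, 0.0729]
tcp_rot: [3.135, -0.192, 0.002]
wrist_force: [-3.4, -1.3, 12.1]
width: 0.607
gripper_force: 30.0
```

Contact with the mat. I'll release and retreat.

move_arm(
  jaw=[100,80,40,0,0],
  dp=[
    [0,0,-0.1],
    [0,0,-0.1],
    [0,0,-0.1],
    [0,0,-0.1],
    [0,0,-0.1],
  ],
  rotation=[
    [0,0,0],
    [0,0,0],
    [0,0,0],
    [0,0,0],
    [0,0,0],
  ],
)

```text
time_s: 12.52
position: [0.4456, 0.1086, 0.0723]
tcp_rot: [3.135, -0.192, -0.002]
wrist_force: [0.6, 0.1, 0.7]
width: 0.961
gripper_force: 0.0
```

move_arm(
  jaw=[0,0,0,0,0],
  dp=[
    [0,0,-3],
    [0,0,-8],
    [0,0,-14],
    [0,0,-18],
    [0,0,-18],
  ],
  rotation=[
    [0,0,0],
    [0,0,0],
    [0,0,0],
    [0,0,0],
    [0,0,0],
  ],
)

```text
time_s: 13.15
position: [0.4474, 0.1088, 0.2555]
tcp_rot: [-3.135, 0.192, -0.009]
wrist_force: [-1.2, 0.6, -0.6]
width: 0.999
gripper_force: 0.0
```

move_arm(
  jaw=[0,0,0,0],
  dp=[
    [0,0,-3],
    [0,0,-3],
    [0,0,-3],
    [0,0,-3],
  ],
  rotation=[
    [0,0,0],
    [0,0,0],
    [0,0,0],
    [0,0,0],
  ],
)

```text
time_s: 13.65
position: [0.4452, 0.1086, 0.281]
tcp_rot: [3.135, -0.192, -0.006]
wrist_force: [-0.8, 0.3, -0.3]
width: 0.996
gripper_force: 0.0
```

```bash
python3 log.py; python3 - <<'E'
from h import *
b=bot.get_image('scene'); save(b,'p4.png',(200,150,380,290),4)
E
```

```text
13.65 [ 0.072  0.166  1.545 -0.     1.434  1.765] [0.4452 0.1086 0.281 ] [ 3.135 -0.192 -0.006] [-0.8  0.3 -0.3] 0.9958029133810178 0.0
```

View pics/p4.png

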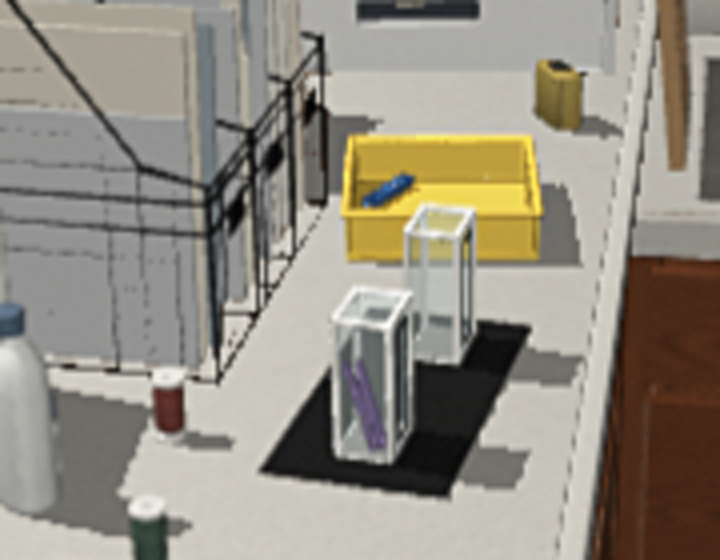

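The empty carton stands upright on the mat at (440,285), the blue peg is in the tray at (388,190), and the purple peg is in its own carton at (362,400). Everything else is in place, so I'll hand in.

```bash
python3 -c "
from workcell import bot
print(bot.hand_in())"
```

```text
the job is handed in; nothing more can be done
None
```

The blue peg is in the yellow tray, its empty carton stands upright on the mat again, nothing else looked disturbed in the last picture, and I handed the job in at about 14 s; no verdict was returned.

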